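# Count along the rail and push the module into the third gap

### The arm

A 7-joint arm with a two-finger parallel gripper is mounted at the origin on the work surface. World frame = base frame: x ahead of the robot, y to its left, z up, the work surface at z = 0. Lengths are in m, angles in rad, forces in N, time in s.
With the tool pointing down it reaches from about 0.35 to 0.9 m from the base axis. Payload 8.1 kg.
Tool frame: the origin (TCP) lies at the centre of the arm's flange, where the gripper is bolted on; the fingertips stand 178 mm ahead of it and the grasp point (between the pads) lies 159 mm ahead of it; z points along the fingers, y is the direction in which the jaws open and shut (so a half turn about z gives the same grasp; the last joint's range is limited). The gripper opens to 92 mm and grips with 3 to 60 N. Pads are 19 mm wide; open, the fingers measure 130 mm over their backs; the gripper's body (75 mm by 190 mm) begins 47 mm behind the grasp point.
Start: joints at [1.242, 0.434, 0.025, 1.573, -0.012, 1.134, -0.075], TCP at [0.14, -0.609, 0.405] pointing down, gripper open.
Joint ranges: [-2.62, 2.62], [-0.44, 2.09], [-1.27, 1.32], [0.08, 2.57], [-1.32, 4.46], [0.12, 2], [-2.74, 2.74]. Speed limits (rad/s): [2.22, 2.22, 3.01, 3.01, 3.14, 3.14, 3.14].

### API

Orientations are given as a rotation vector (axis times angle).
In Python, from cell import arm, get_image, camera_model gives the robot as it stands. The module is installed in compiled form; this text tells all that it offers.
- The arm moves only by the shell command python3 -m pendant 'ROWS' [FORCE]. ROWS is JSON, a list that holds one entry, the list of rows, each a list of 7 numbers: the shift along the tool's x, y, z in mm, then the turn, a rotation vector about the tool's x, y, z in rad, then the closure, from -1 (fully open) to 1 (shut). In form: [[[x, y, z, rx, ry, rz, hand], ...]]. A call has 1 to 20 rows; each row is the pose to reach, as a shift and turn from the pose commanded when the call began, along the tool's axes at that moment; what a row does not reach only later rows make up. A row lasts 1/8 s, in which the tool goes at most 62.5 mm and 10.7 degrees, less where a joint would pass 70% of its speed; a pose out of reach is approached as far as the arm can. A call with a gripper value outside its range is refused whole. The fingers move at their own pace and stop on an object; FORCE is the grip in N (left out, the last holds). Time passes only in rows, so rows that repeat a pose let the fingers close. It gives the time, the measured TCP pose, the force and the opening at its end, in the units of the state.
- arm.observe(): the state, without advancing time (a new reading comes with each control period).
- get_image(name): name is "side" or "top" or "wrist"; returns the picture (420x560x3 uint8, red, green, blue); there is no depth.
- camera_model(name): a dict with "fx", "fy", "cx", "cy" (pixels), "position" and "orientation" of the camera in the world; the wrist camera has in their place "T_tool_cam" (4x4, takes a point from camera to tool coordinates, whose origin is the TCP and whose axes are the flange's). Camera axes: x right, y down, z forward; pixel columns grow to the right and rows downward; lengths in m; the calibration is good to about 2 mm. A picture is of the moment at which its call begins: read the wrist's pose just before it. camera_model takes no time and is no camera call.
- arm.sign_off(): hands the job in, once; it reports no verdict.
The state is a dict: "clock": time; "joints": joint angles; "dq": joint speeds; "joint_efforts": joint torques, N m; "position": TCP position; "ee_rot": TCP orientation; "force": force on the tool from outside, world axes, zero at the start; "ft_torque": the same for the moment, N m; "width": opening from 0.0 (shut) to 1.0 (fully open).
Only numpy, scipy, OpenCV 4.12 (cv2) and the standard library are available. Lean on these libraries where they do the work, as an engineer would, in place of code of your own. Each camera call takes 0.05 s, during which the arm holds its last target.

### The job

With a fingertip, count the rack's gaps from the end with the round brass post: run along the sprung rail over the black pads of the first, second and third gap (filled gaps count too) and press none beyond the third. Then slide the loose grey module with the two yellow knobs along the lane to that third gap and push it in straight, fully home against the back stop. Only touch and push, never lift the module, and leave the bobbin, the parked modules and the other things where they are.

Things in the scene. Friction and masses are not known exactly. Their poses are not given: they have to be found in the camera images.
- rack: Fixed rack with six parallel gaps. Origin: on the bench (z = 0) under the middle of the line of gap mouths; x points into the gaps (away from the robot), y along the row to the left, z up. Base plate 140 x 420 mm, its top at z = 6 mm. Gap centres at y = +110, +66, +22, -22, -66, -110 mm; each gap 37 mm wide, dividers 7 mm thick with rounded noses, 24 mm high; beside the row a wall of that height lines the lane.
- back_stop (a point): middle of the back stop's face, on the plate: 49 mm behind (+x) the line of mouths in the rack's frame, so each gap is 49 mm deep. The stop is 5 mm thick, 26 mm high above the plate.
- lane_middle (a point): middle of the lane, on the plate, x = -28 mm, y = 0 in the rack's frame. Modules slide in it along y, just in front of the mouths: x = -56 to 0 mm, y = -205 to +205 mm. On the robot's side a fence 5 mm thick and only 6 mm high (top at z = 12 mm) bounds it; a fingertip can reach over it to push a module from behind.
- rail (a joint): How far the sprung rail is pressed down: 0 up, 0.008 m at its stop; about 2 N to start, 6 N fully down. The rail lies above and behind the back stop, 20 mm wide, 264 mm long along y, middle line at x = 61 mm in the rack's frame, flat top at z = 52 mm when up. One black pad 30 mm long is let in flush at each gap, with 14 mm of bare metal between pads.
- pad1: black pad in the rail at gap 1 counted from the rack's left (+y) end, whichever end the post stands at; 20 x 30 mm, at y = 110 mm in the rack's frame. Origin: centre of its underside, 10 mm below its flat top.
- pad2: black pad in the rail at gap 2 counted from the rack's left (+y) end, whichever end the post stands at; 20 x 30 mm, at y = 66 mm in the rack's frame. Origin: centre of its underside, 10 mm below its flat top.
- pad3: black pad in the rail at gap 3 counted from the rack's left (+y) end, whichever end the post stands at; 20 x 30 mm, at y = 22 mm in the rack's frame. Origin: centre of its underside, 10 mm below its flat top.
- pad4: black pad in the rail at gap 4 counted from the rack's left (+y) end, whichever end the post stands at; 20 x 30 mm, at y = -22 mm in the rack's frame. Origin: centre of its underside, 10 mm below its flat top.
- pad5: black pad in the rail at gap 5 counted from the rack's left (+y) end, whichever end the post stands at; 20 x 30 mm, at y = -66 mm in the rack's frame. Origin: centre of its underside, 10 mm below its flat top.
- pad6: black pad in the rail at gap 6 counted from the rack's left (+y) end, whichever end the post stands at; 20 x 30 mm, at y = -110 mm in the rack's frame. Origin: centre of its underside, 10 mm below its flat top.
- post: fixed round brass post with a knob head, 24 mm across, 68 mm tall, standing just beyond one end of the rail (at x = 61, y = +160 or -160 mm in the rack's frame). It marks the end to count from. Origin: centre of its underside, on the rack's plate.
- block: fixed plain square black block 24 x 24 x 30 mm beyond the other end of the rail. Origin: centre of its underside.
- module_center (a point): centre (half-way up the grey block, 20 mm above the bench) of the loose module to push in: block 50 mm long (x, along the gaps) x 32 wide x 28 high, two yellow knobs on top (11 mm high, 14 across, 3 mm brass tips), about 0.12 kg. It stands in the lane near one end, square to it. Fully home its centre is at x = 24 mm in the rack's frame and 1 mm of it stands out of the gap.
- bobbin: coil bobbin, a loose bystander: round, flanges 38 mm across, 42 mm tall with its core pin, standing in the lane near the end where the module is not. Origin: centre of its underside.
- lamp_module: loose bystander already parked in an outermost gap: grey block like the module's, but with one round lamp on top. Origin: centre of its underside.
- switch_module: loose bystander already parked in the other outermost gap: grey block with one black rocker on top. Origin: centre of its underside.
- magnet: bar magnet 100 x 22 x 14 mm lying on the bench left of the rack, bystander.
- screwdriver: screwdriver 170 mm long lying on the bench right of the rack, bystander.
- weight: brass weight 44 mm across, 62 mm tall on the bench on the right, bystander.
- pulley: loose black pulley wheel 60 mm across, 14 mm thick, lying flat on the bench on the left, bystander.

How it is judged:
By the outcome, as a careful person would: the job done as asked, in the order asked, and still so for the second after the job is handed in, with the robot touching nothing.
It also fails if it takes over 64 s, if anything falls off the work surface, if the arm or the gripper's body presses on something with over 40 N, if the wrist force passes 120 N, or if a joint passes its speed limit or range.

## Working session

There is one attempt and no reset: what is moved stays moved. The work goes in short steps, Python scripts to look and compute and a shell command to move; the robot and the scene stay as the last step left them, time stands still between calls to the robot, and variables do not carry over. Pictures are saved under pics/ and viewed, and the job is handed in when it is done.

```bash
mkdir -p pics; ls
python3 - <<'E'
from cell import arm,get_image,camera_model
import cv2
print(arm.observe())
for n in("top","side"):
    cv2.imwrite(f"pics/{n}0.png",get_image(n)[:,:,::-1]); print(n,camera_model(n))
print(camera_model("wrist"))
E
```

```text
pics
{'clock': 0.0, 'joints': array([ 1.2423828 ,  0.43522926,  0.02499164,  1.57410856, -0.01159527,
        1.13397994, -0.07510701]), 'dq': array([ 5.38205411e-04,  1.40491561e-03,  2.57477244e-03, -1.70708359e-03,
       -8.94799243e-04, -1.00074510e-03, -8.86683171e-05]), 'joint_efforts': array([-2.85375072e-04, -6.67874622e+01,  9.84750688e-01, -3.14462829e+01,
       -6.04867330e-02,  4.29584796e-02,  1.86236693e-04]), 'position': array([ 0.13984383, -0.60891594,  0.40393663]), 'ee_rot': array([-3.12007065e+00, -3.53636531e-01,  5.21021494e-04]), 'force': array([-0.123352  ,  0.22995789,  0.23421523]), 'ft_torque': array([-0.05486146, -0.04562666,  0.04179031]), 'width': 1.0003102440467497}
top {'fx': 478.966884442657, 'fy': 478.966884442657, 'cx': 285.3677878606955, 'cy': 206.46263296787583, 'position': array([0.29169184, 0.0224281 , 1.32324134]), 'orientation': array([-2.04757323,  2.16653468, -0.2329459 ])}
side {'fx': 427.30370853252697, 'fy': 427.30370853252697, 'cx': 281.61610870343105, 'cy': 213.413749937191, 'position': array([ 0.46538219, -0.78966641,  0.57811635]), 'orientation': array([-2.15048974,  0.15399667, -0.06436491])}
{'fx': 377.789534712713, 'fy': 377.789534712713, 'cx': 271.21632727322185, 'cy': 212.12672891425248, 'T_tool_cam': array([[ 1.43563364e-03, -9.69166135e-01, -2.46404022e-01,
         6.73611037e-02],
       [ 9.99998127e-01,  1.07146061e-03,  1.61201757e-03,
        -4.89556981e-04],
       [-1.29830064e-03, -2.46405874e-01,  9.69165858e-01,
         1.97975956e-02],
       [ 0.00000000e+00,  0.00000000e+00,  0.00000000e+00,
         1.00000000e+00]])}
```

View pics/top0.png

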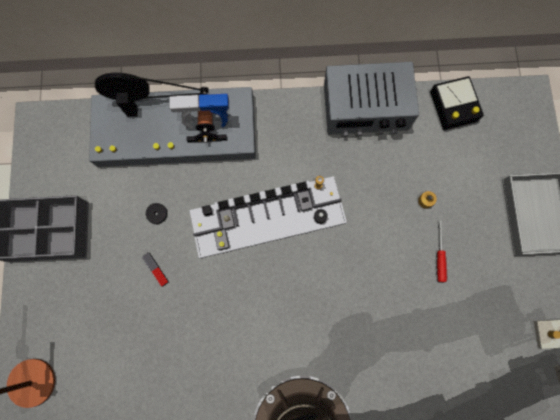

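View pics/side0.png

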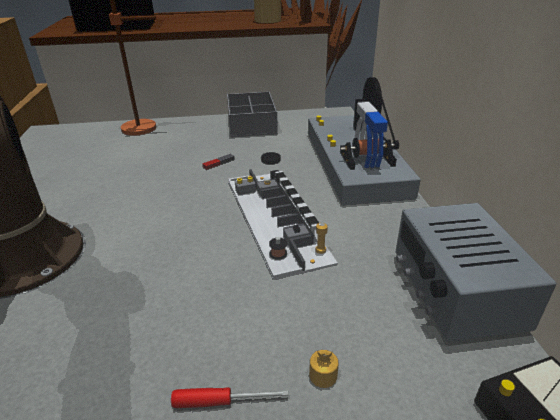

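Run:
```python
import cv2
t=cv2.imread("pics/top0.png")[165:265,180:360]
cv2.imwrite("pics/top0c.png",cv2.resize(t,None,fx=4.4,fy=4.4,interpolation=cv2.INTER_CUBIC))
t=cv2.imread("pics/side0.png")[165:280,220:345]
cv2.imwrite("pics/side0c.png",cv2.resize(t,None,fx=5,fy=5,interpolation=cv2.INTER_CUBIC))
```

```text
(no output)
```

View pics/top0c.png

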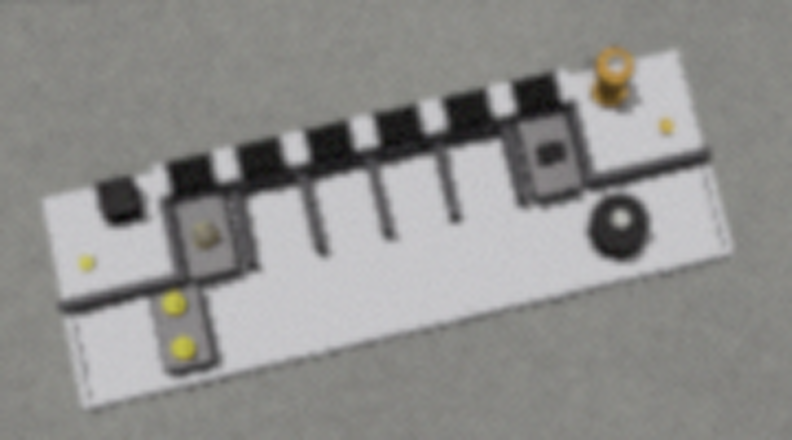

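View pics/side0c.png

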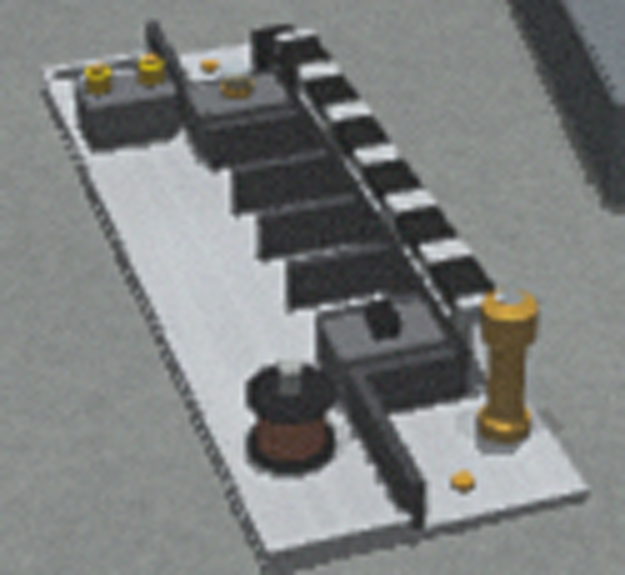

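```bash
cat > h.py <<'E'
import numpy as np
from scipy.spatial.transform import Rotation as R
from scipy.optimize import least_squares
from cell import arm,get_image,camera_model
def cam(n):
    m=camera_model(n)
    if n=="wrist":
        s=arm.observe();T=np.array(m["T_tool_cam"]);Rt=R.from_rotvec(s["ee_rot"]).as_matrix()
        return m,Rt@T[:3,:3],s["position"]+Rt@T[:3,3]
    return m,R.from_rotvec(m["orientation"]).as_matrix(),np.array(m["position"])
def proj(c,P):
    m,Rc,p=c; q=(np.atleast_2d(P)-p)@Rc
    return np.c_[m["fx"]*q[:,0]/q[:,2]+m["cx"],m["fy"]*q[:,1]/q[:,2]+m["cy"]]
def ray(c,uv,z):
    m,Rc,p=c; d=Rc@np.array([(uv[0]-m["cx"])/m["fx"],(uv[1]-m["cy"])/m["fy"],1]); return p+d*(z-p[2])/d[2]
def r2w(rk,P):
    P=np.atleast_2d(np.array(P,float));c,s=np.cos(rk[2]),np.sin(rk[2])
    return np.c_[rk[0]+c*P[:,0]-s*P[:,1],rk[1]+s*P[:,0]+c*P[:,1],P[:,2]]
def w2r(rk,P):
    P=np.asarray(P);c,s=np.cos(rk[2]),np.sin(rk[2]);d=P[:2]-np.array(rk[:2]);return np.array([c*d[0]+s*d[1],-s*d[0]+c*d[1],P[2]])
E
python3 - <<'E'
from h import *
c=cam("top")
f=lambda l:np.array(l)/4.4+np.array([180,165])
cor=f([(42,198),(678,50),(733,254),(85,409)])
pads=f([(192,174),(262,158),(331,143),(399,127),(467,110),(536,92)])
py=np.array([110,66,22,-22,-66,-110])/1000
for w in("corners","pads","all"):
    def res(v):
        o=[]
        if w!="pads":
            xf=v[3];C=[(xf+.14,.21,.006),(xf+.14,-.21,.006),(xf,-.21,.006),(xf,.21,.006)]
            o.append((proj(c,r2w(v,C))-cor).ravel())
        if w!="corners":o.append((proj(c,r2w(v,[(.061,y,.05) for y in py]))-pads).ravel())
        if w=="pads" or w=="corners":o.append([(v[3]+.061)*1e4])
        return np.concatenate(o)
    s=least_squares(res,[.45,.1,.2,-.061]);print(w,s.x,np.abs(s.fun).max())
rk=s.x
m=w2r(rk,ray(c,f([(175,302)])[0],.045));print(m,w2r(rk,ray(c,f([(184,348)])[0],.045)))
print("bobbin",w2r(rk,ray(c,f([(620,225)])[0],.04)),"post",w2r(rk,ray(c,f([(615,65)])[0],.07)))
E
```

```text
corners [ 0.54784217  0.05940321  0.17971914 -0.061     ] 0.27463251774423725
pads [ 0.54696355  0.05932195  0.18314891 -0.061     ] 0.28300095427761107
all [ 0.54694969  0.05939207  0.18036745 -0.06011808] 0.3772028752436256
[-0.01384092  0.13714972  0.045     ] [-0.0429569   0.13764479  0.045     ]
bobbin [-0.03043224 -0.14087952  0.04      ] post [ 0.06235752 -0.15948979  0.07      ]
```

```bash
cat >> h.py <<'E'
RK=[0.54695,0.05939,0.1815]
def goal(rk,P,yaw=None):
    """tool shift in mm and rotvec to bring fingertip (178mm ahead) to rack point P, tool y along rack x"""
    s=arm.observe();Rt=R.from_rotvec(s["ee_rot"]).as_matrix()
    c,n=np.cos(rk[2]),np.sin(rk[2]);G=np.array([[-n,c,0],[c,n,0],[0,0,-1]]).T
    t=r2w(rk,P)[0]-G@[0,0,.178]
    print("shift",np.round(Rt.T@(t-s["position"])*1000,1),"turn",np.round(R.from_matrix(Rt.T@G).as_rotvec(),4),"tip in rack mm",np.round(w2r(rk,s["position"]+Rt@[0,0,.178])*1000,1),"F",np.round(s["force"],2),"t",s["clock"],"w",round(float(s["width"]),3))
E
python3 -c "
from h import *
goal(RK,[.03,-.09,.22])"
```

```text
shift [ 572.3 -469.     6.6] turn [-1.2000e-03 -9.0000e-04 -1.5266e+00] tip in rack mm [-521.1 -583.6  226. ] F [-0.04 -0.3  -0.16] t 0.1 w 1.0
```

```bash
python3 -m pendant '[[[572,-469,6,-0.001,-0.001,-1.527,1],[572,-469,6,-0.001,-0.001,-1.527,1],[572,-469,6,-0.001,-0.001,-1.527,1],[572,-469,6,-0.001,-0.001,-1.527,1],[572,-469,6,-0.001,-0.001,-1.527,1],[572,-469,6,-0.001,-0.001,-1.527,1],[572,-469,6,-0.001,-0.001,-1.527,1],[572,-469,6,-0.001,-0.001,-1.527,1],[572,-469,6,-0.001,-0.001,-1.527,1],[572,-469,6,-0.001,-0.001,-1.527,1],[572,-469,6,-0.001,-0.001,-1.527,1],[572,-469,6,-0.001,-0.001,-1.527,1],[572,-469,6,-0.001,-0.001,-1.527,1],[572,-469,6,-0.001,-0.001,-1.527,1],[572,-469,6,-0.001,-0.001,-1.527,1],[572,-469,6,-0.001,-0.001,-1.527,1]]]' 20
python3 - <<'E'
from h import *
import cv2
goal(RK,[.03,-.09,.22])
c=cam("wrist");im=get_image("wrist")[:,:,::-1].copy();cv2.imwrite("pics/w1.png",im)
for p in proj(c,r2w(RK,[(.061,y/1000,.052) for y in(110,66,22,-22,-66,-110)]+[(.061,-.16,.074)])):cv2.circle(im,tuple(int(a) for a in p),2,(0,0,255),-1)
cv2.imwrite("pics/w1m.png",im)
E
```

```text
clock: 2.1
position: [0.592, -0.0253, 0.3988]
ee_rot: [2.012, 2.411, -0.002]
force: [-0.2, -0.5, -0.1]
width: 0.005
shift [1.4 0.9 0.8] turn [-0.0001  0.0019 -0.0014] tip in rack mm [ 29.  -91.7 220.8] F [-0.23 -0.54 -0.05] t 2.1 w 0.005
```

View pics/w1m.png

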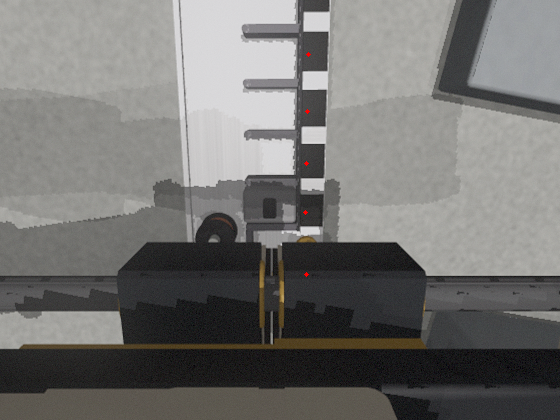

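Run:
```python
from h import *
import cv2
im=get_image("side")[:,:,::-1];cv2.imwrite("pics/s1.png",im)
cv2.imwrite("pics/s1c.png",cv2.resize(im[50:290,200:440],None,fx=2.5,fy=2.5,interpolation=cv2.INTER_CUBIC))
c=cam("side")
for x in (0,.019):print(proj(c,r2w(RK,[(.029+a,-.0917+b,.2208) for a in(-.019,.019) for b in (-.0095,.0095)])))
```

```text
[[287.6121295  151.09174294]
 [284.50856992 147.20294582]
 [305.90875482 148.27368415]
 [302.51705957 144.47842068]]
[[287.6121295  151.09174294]
 [284.50856992 147.20294582]
 [305.90875482 148.27368415]
 [302.51705957 144.47842068]]
```

View pics/s1c.png

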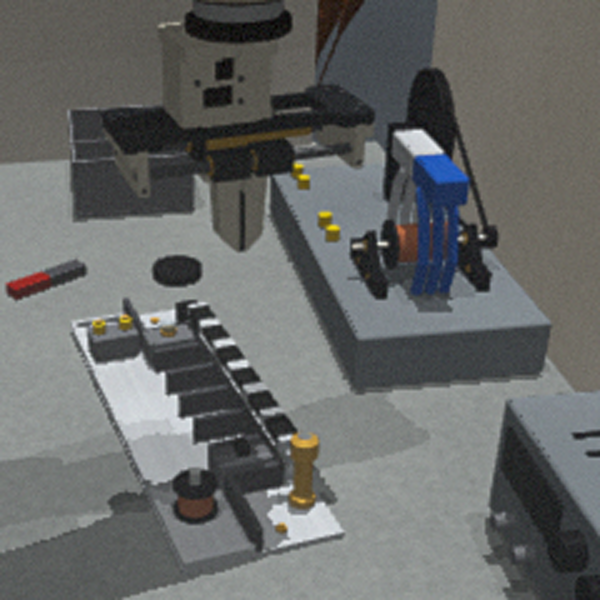

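Run:
```python
import cv2
im=cv2.imread("pics/w1.png")
cv2.imwrite("pics/w1c.png",cv2.resize(im[0:250,170:350],(576,800),interpolation=cv2.INTER_CUBIC)[:600+200])
cv2.imwrite("pics/w1c.png",cv2.resize(im[90:250,180:350],None,fx=4,fy=4,interpolation=cv2.INTER_CUBIC)[:600])
cv2.imwrite("pics/w1d.png",cv2.resize(im[0:140,180:350],None,fx=4,fy=4,interpolation=cv2.INTER_CUBIC))
```

```text
(no output)
```

View pics/w1c.png

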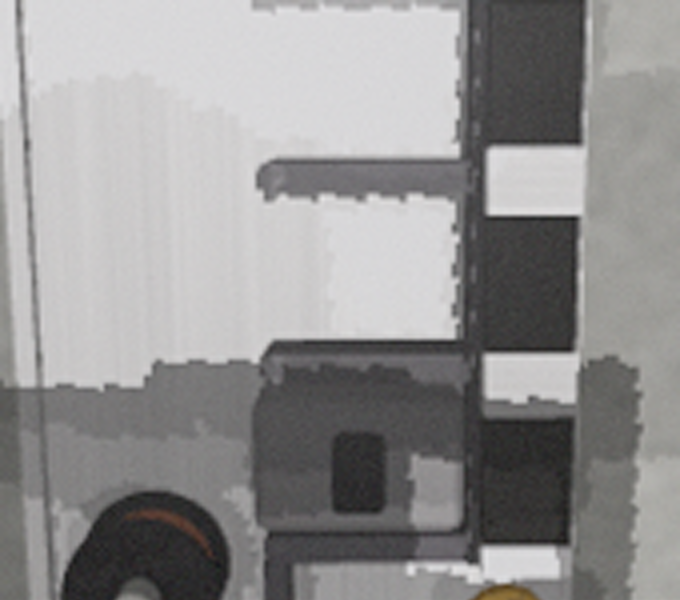

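View pics/w1d.png

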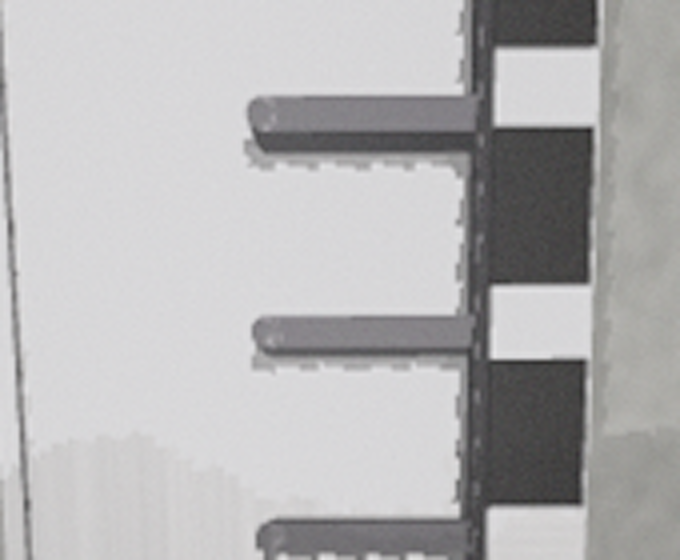

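Run:
```python
from h import *
c=cam("wrist")
P=[];U=[]
def add(y,L,Rr,v0,v1,off):
    for uu,x in((L,.051),(Rr,.071)):
        for vv,yy in((v0,y+15),(v1,y-15)):
            P.append((x,yy/1000,.052));U.append((uu/4+180,vv/4+off))
add(-110,482,571,418,543,90);add(-66,484,578,215,352,90);add(-22,489,584,360,504,0);add(22,492,592,127,283,0)
U=np.array(U)
s=least_squares(lambda v:(proj(c,r2w(v,P))-U).ravel(),RK);print(s.x,np.abs(s.fun).max())
print(np.round(s.fun.reshape(-1,2),1).tolist())
def w(v):
    PP=np.array(P);PP[:,2]+=v[3];return (proj(c,r2w(v,PP))-U).ravel()
s=least_squares(w,RK+[0]);print(s.x,np.abs(s.fun).max())
```

```text
[0.551858   0.06287173 0.18690444] 0.8511231683152118
[[0.3, -0.5], [-0.2, 0.8], [0.7, -0.6], [-0.3, 0.7], [0.5, -0.3], [0.0, 0.3], [0.5, -0.4], [-0.6, 0.2], [0.1, -0.6], [-0.5, 0.7], [0.6, -0.7], [-0.5, 0.5], [0.2, -0.4], [-0.4, 0.6], [0.4, -0.5], [-0.9, 0.5]]
[ 0.5519523   0.06287204  0.18683907 -0.00082489] 0.88262592808411
```

```bash
sed -i 's/^RK=.*/RK=[0.551,0.0622,0.1862]/' h.py; python3 -c "
from h import *
goal(RK,[.061,-.112,.065])"
```

```text
shift [-18.4  36.7 155.9] turn [ 0.0001  0.0017 -0.0055] tip in rack mm [ 24.4 -93.4 220.9] F [ 0.66  0.2  -0.69] t 2.2 w 0.007
```

```bash
python3 -m pendant '[[[-18,37,60,0,0.002,-0.005,1],[-18,37,110,0,0.002,-0.005,1],[-18,37,140,0,0.002,-0.005,1],[-18,37,155,0,0.002,-0.005,1],[-18,37,155,0,0.002,-0.005,1],[-18,37,155,0,0.002,-0.005,1]]]'
cat > look.py <<'E'
import sys,cv2
from h import *
k=sys.argv[1]
goal(RK,[.061,-.112,.065])
im=get_image("side")[:,:,::-1];cv2.imwrite(f"pics/s{k}.png",im)
cv2.imwrite(f"pics/s{k}c.png",cv2.resize(im[140:290,220:360],None,fx=4,fy=4,interpolation=cv2.INTER_CUBIC))
im=get_image("wrist")[:,:,::-1];cv2.imwrite(f"pics/w{k}.png",im)
E
python3 look.py 2
```

```text
clock: 2.95
position: [0.6327, -0.0351, 0.2455]
ee_rot: [2.004, 2.418, 0.003]
force: [-0.3, -0.2, 0.3]
width: 0.006
shift [-1.2 -1.3  2.5] turn [ 0.0026 -0.0002  0.0006] tip in rack mm [  62.8 -110.7   67.5] F [-0.27 -0.24  0.33] t 2.95 w 0.006
```

View pics/s2c.png

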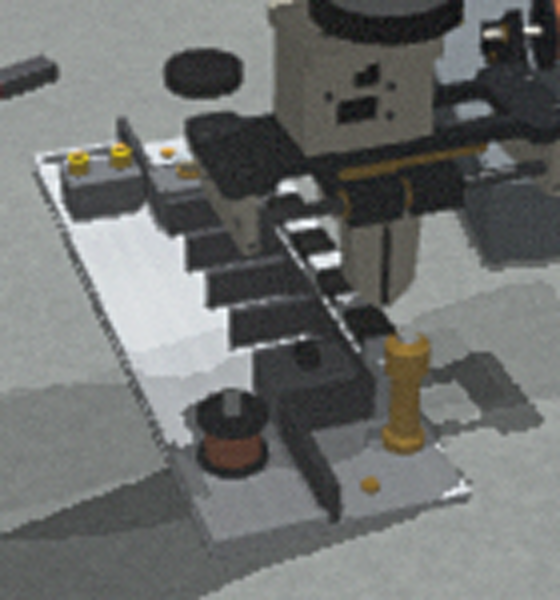

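View pics/w2.png

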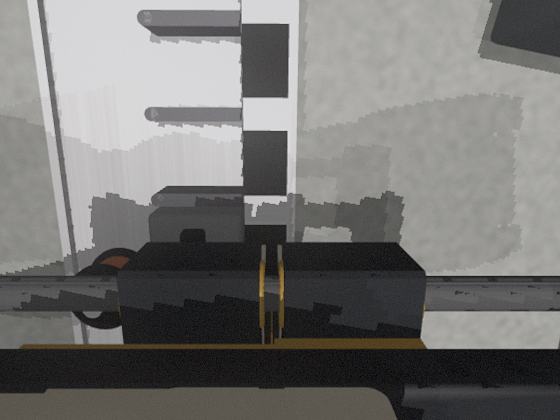

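```bash
python3 - <<'E'
import cv2
im=cv2.imread("pics/w2.png")
cv2.imwrite("pics/w2c.png",cv2.resize(im[10:250,200:320],None,fx=3.3,fy=3.3,interpolation=cv2.INTER_CUBIC)[:])
E
cat > /dev/null
```

```text
(no output)
```

View pics/w2c.png

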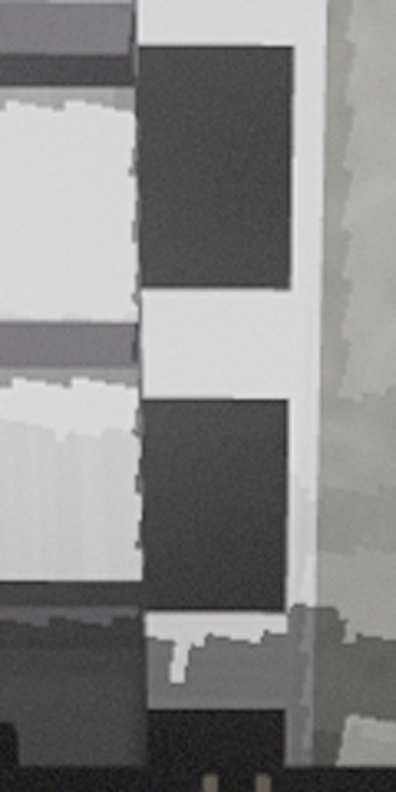

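Run:
```python
from h import *
c=cam("wrist")
pts=[(51,-7,139,46),(71,-7,294,46),(51,-37,141,288),(71,-37,291,288),(51,-51,142.5,399),(71,-51,289,399),(51,-81,146,610),(71,-81,286,610),(51,-95,147,710),(71,-95,284.5,710)]
P=np.array([(a/1000,b/1000,.052) for a,b,_,_ in pts]);U=np.array([(u/3.3+200,v/3.3+10) for _,_,u,v in pts])
s=least_squares(lambda v:(proj(c,r2w(v,P))-U).ravel(),RK);print(s.x,np.abs(s.fun).max())
def w(v):
    PP=P.copy();PP[:,2]+=v[3];return (proj(c,r2w(v,PP))-U).ravel()
s=least_squares(w,RK+[0]);print(s.x,np.abs(s.fun).max());print(np.round(s.fun.reshape(-1,2),1).tolist())
goal(s.x,[.061,-.111,.06])
# side check
c=cam("side");print("pred tip crop", (proj(c,r2w(RK,[(.0628,-.1107,.0675)]))-[220,140])*4,"pad6",(proj(c,r2w(RK,[(x,y,.052) for x in(.051,.071) for y in(-.125,-.095)]))-[220,140])*4, "post top",(proj(c,r2w(RK,[(.061,-.16,.074)]))-[220,140])*4)
```

```text
[0.55163889 0.06264073 0.18399772] 1.0483509049160773
[ 5.51636451e-01  6.26341452e-02  1.84002692e-01 -2.67927721e-04] 0.9428674109375095
[[-0.3, -0.4], [0.2, -0.2], [0.1, 0.6], [-0.0, 0.8], [0.1, -0.6], [0.1, -0.4], [-0.1, 0.8], [0.0, 0.9], [-0.0, -0.9], [0.1, -0.7]]
shift [-0.1 -0.8  7.4] turn [ 0.0026 -0.0001  0.0028] tip in rack mm [  62.2 -110.9   67.4] F [-0.39 -0.25  0.57] t 3.05 w 0.004
pred tip crop [[377.53104989 293.48526306]] pad6 [[366.33304474 335.46122599]
 [346.07293839 306.09545706]
 [400.78917126 328.37206074]
 [379.77296508 299.34388343]] post top [[410.7556058  333.35528092]]
```

```bash
sed -i 's/^RK=.*/RK=[0.5516,0.0626,0.184]/' h.py
python3 -m pendant '[[[-1,-1,8,0.002,0,0.002,1],[-1,-1,13,0.002,0,0.002,1],[-1,-1,16,0.002,0,0.002,1],[-1,-1,18,0.002,0,0.002,1],[-1,-1,18,0.002,0,0.002,1]]]'; python3 -c "
from h import *
goal(RK,[.061,-.111,.046])"
```

```text
clock: 3.68
position: [0.6312, -0.0366, 0.2257]
ee_rot: [-2.006, -2.416, 0.003]
force: [-2.3, -1.4, 3.9]
width: 0.003
shift [1.1 0.9 1.7] turn [-0.0024 -0.0003  0.0008] tip in rack mm [  59.7 -112.1   47.7] F [-2.32 -1.41  3.95] t 3.675 w 0.003
```

```bash
python3 -m pendant '[[[0,0.5,2,0,0,0,1],[0,0.5,2,0,0,0,1],[8,0.5,2,0,0,0,1],[16,0.5,2,0,0,0,1],[24,0.5,2,0,0,0,1],[32,0.5,2,0,0,0,1],[40,0.5,2,0,0,0,1]]]'; python3 -c "
from h import *
goal(RK,[.061,-.023,.046])"
```

```text
clock: 4.55
position: [0.6244, 0.0037, 0.2238]
ee_rot: [-2.006, -2.416, 0.002]
force: [1.0, -3.4, 5.0]
width: 0.01
shift [48.3  0.3 -0.1] turn [-0.0018 -0.0006  0.0011] tip in rack mm [ 60.5 -71.2  45.8] F [ 1.04 -3.38  5.04] t 4.55 w 0.01
```

```bash
python3 -m pendant '[[[8,0.5,0,0,0,0,1],[16,0.5,0,0,0,0,1],[24,0.5,0,0,0,0,1],[32,0.5,0,0,0,0,1],[40,0.5,0,0,0,0,1],[45,0.5,0,0,0,0,1],[48,0.5,0,0,0,0,1],[48,0.5,0,0,0,0,1],[48,0.5,0,0,0,0,1]]]'; python3 look.py 3
```

```text
clock: 5.68
position: [0.616, 0.0508, 0.2238]
ee_rot: [-2.005, -2.415, 0.001]
force: [-0.1, 0.2, 5.5]
width: 0.006
shift [-88.6  -0.3 -19.3] turn [-0.002  -0.0015  0.0012] tip in rack mm [ 60.8 -23.1  45.8] F [-0.06  0.16  5.48] t 5.675 w 0.006
```

View pics/w3.png

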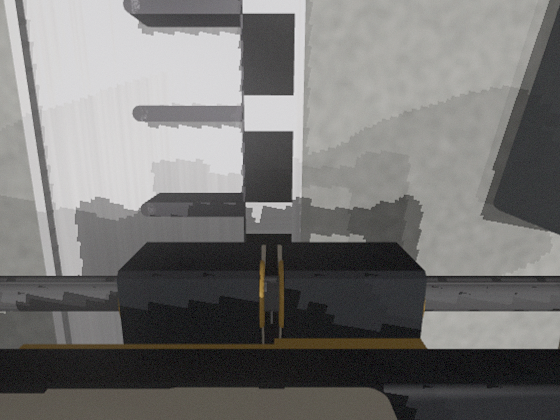

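View pics/s3c.png

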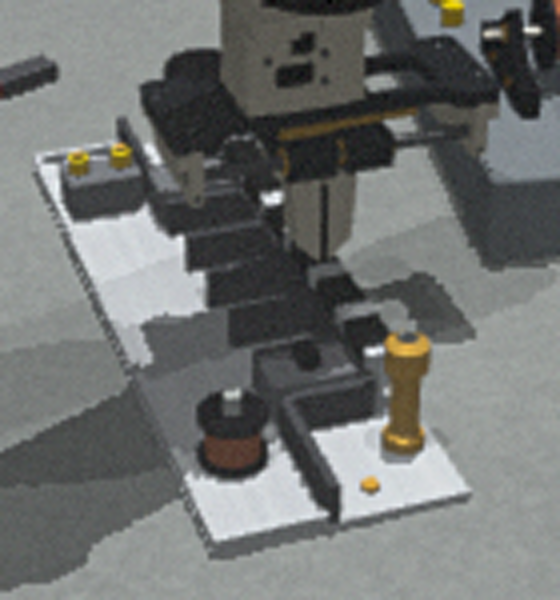

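```bash
python3 -m pendant '[[[0,0,-6,0,0,0,1],[0,0,-30,0,0,0,1],[20,-20,-70,0,0,0,1],[50,-60,-100,0,0,0,1],[75,-89,-105,0,0,0,1],[83,-89,-105,0,0,0,1],[83,-89,-105,0,0,0,1],[83,-89,-105,0,0,0,1]]]'; python3 look.py 4
```

```text
clock: 6.78
position: [0.5144, 0.1146, 0.3285]
ee_rot: [-2.007, -2.414, 0.003]
force: [-0.2, -1.0, 0.2]
width: 0.005
shift [-169.9   88.4   85.2] turn [-0.0027 -0.0005 -0.0005] tip in rack mm [-27.5  58.  150.5] F [-0.17 -1.03  0.15] t 6.775 w 0.005
```

View pics/w4.png

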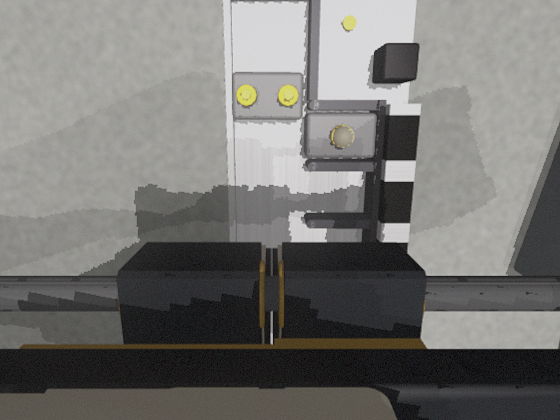

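View pics/s4c.png

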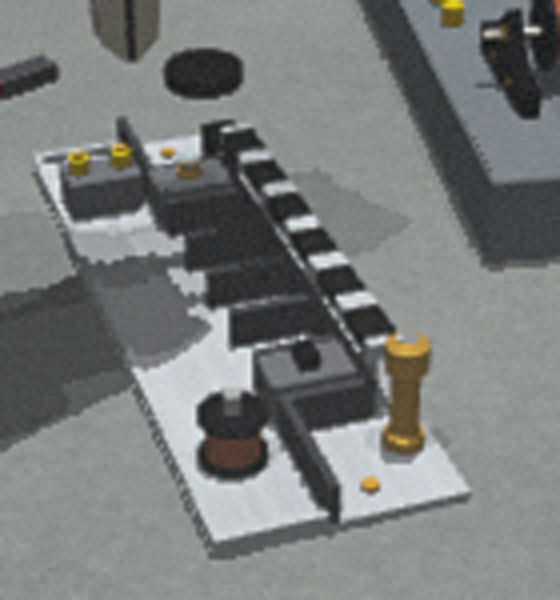

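Run:
```python
from h import *
c=cam("wrist")
for p,z in [((233,73),.034),((301,73),.034),((302,119),.034),((234,119),.034),((246,94),.048),((288,95),.048),((314,105),.030),((386,115),.052),((418,160),.052),((413,224),.052)]:
    print(p,np.round(w2r(RK,ray(c,p,z))*1000,1))
goal(RK,[-.028,.182,.09])
```

```text
(233, 73) [-52.8 152.9  34. ]
(301, 73) [ -6.1 153.   34. ]
(302, 119) [ -4.8 122.3  34. ]
(234, 119) [-52.8 122.3  34. ]
(246, 94) [-43.1 138.4  48. ]
(288, 95) [-15.4 137.8  48. ]
(314, 105) [  3.8 131.9  30. ]
(386, 115) [ 49.  125.1  52. ]
(418, 160) [72.9 95.6 52. ]
(413, 224) [73.7 50.6 52. ]
shift [123.9  -0.7  60.6] turn [-0.0028 -0.0007 -0.0005] tip in rack mm [-27.7  58.1 150.5] F [-0.43 -0.57  0.02] t 6.875 w 0.004
```

```bash
python3 -m pendant '[[[50,0,0,-0.002,0,0,1],[100,0,0,-0.002,0,0,1],[124,0,10,-0.002,0,0,1],[124,0,50,-0.002,0,0,1],[124,-0.5,90,-0.002,0,0,1],[124,-0.5,115,-0.002,0,0,1],[124,-0.5,128,-0.002,0,0,1],[124,-0.5,132,-0.002,0,0,1],[124,-0.5,132,-0.002,0,0,1],[124,-0.5,132,-0.002,0,0,1]]]'; python3 look.py 5
```

```text
clock: 8.12
position: [0.4904, 0.2375, 0.198]
ee_rot: [2.007, 2.417, 0.003]
force: [-0.0, 0.5, 0.0]
width: 0.005
shift [-295.2   89.   -45.2] turn [ 0.0015 -0.0011  0.0008] tip in rack mm [-27.9 183.3  20. ] F [-0.03  0.47  0.04] t 8.125 w 0.005
```

View pics/s5c.png

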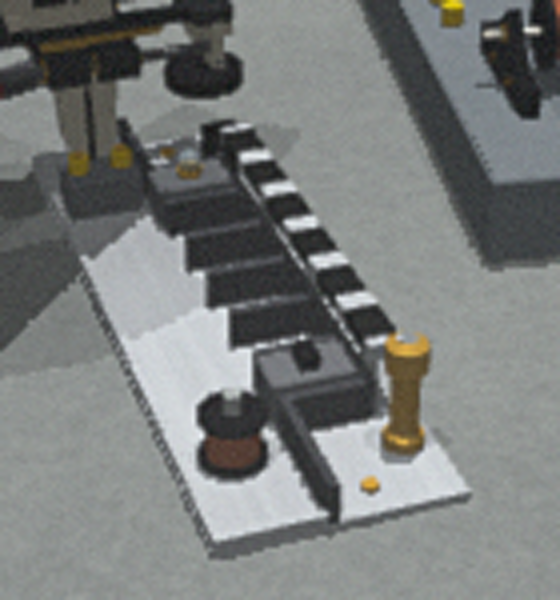

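```bash
python3 -m pendant '[[[-6,0,2,0,0,0,1],[-12,0,2,0,0,0,1],[-18,0,2,0,0,0,1],[-22,0,2,0,0,0,1],[-26,0,2,0,0,0,1],[-30,0,2,0,0,0,1]]]'; python3 -c "
from h import *
goal(RK,[-.028,.0035,.018])"
```

```text
clock: 8.98
position: [0.4956, 0.2077, 0.1951]
ee_rot: [-2.006, -2.417, -0.001]
force: [-1.2, 0.4, 0.0]
width: 0.007
shift [-149.4    0.4   -1. ] turn [ 0.     -0.0008  0.001 ] tip in rack mm [-28.5 153.   17.1] F [-1.17  0.4   0.03] t 8.975 w 0.007
```

```bash
python3 -m pendant '[[[-6,0.5,-1,0,0,0,1],[-12,0.5,-1,0,0,0,1],[-18,0.5,-1,0,0,0,1],[-24,0.5,-1,0,0,0,1],[-30,0.5,-1,0,0,0,1],[-36,0.5,-1,0,0,0,1],[-42,0.5,-1,0,0,0,1],[-48,0.5,-1,0,0,0,1],[-54,0.5,-1,0,0,0,1],[-60,0.5,-1,0,0,0,1]]]'; python3 look.py 6
```

```text
clock: 10.22
position: [0.5071, 0.1485, 0.1961]
ee_rot: [-2.007, -2.417, -0.001]
force: [-0.9, 0.2, 1.4]
width: 0.001
shift [-204.6   88.8  -47.1] turn [-0.     -0.0006  0.0008] tip in rack mm [-28.   92.7  18.1] F [-0.9   0.16  1.38] t 10.225 w 0.001
```

View pics/s6c.png

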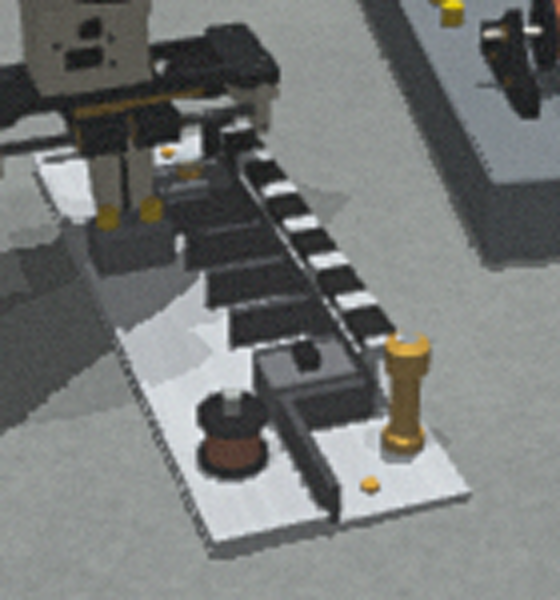

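```bash
python3 -m pendant '[[[-7,0,0,0,0,0,1],[-14,0,0,0,0,0,1],[-21,0,0,0,0,0,1],[-28,0,0,0,0,0,1],[-35,0,0,0,0,0,1],[-42,0,0,0,0,0,1],[-49,0,0,0,0,0,1],[-56,0,0,0,0,0,1],[-62,0,0,0,0,0,1],[-68,0,0,0,0,0,1],[-74,0,0,0,0,0,1],[-79,0,0,0,0,0,1],[-83,0,0,0,0,0,1],[-85,0,0,0,0,0,1],[-85,0,0,0,0,0,1],[-85,0,0,0,0,0,1]]]'; python3 look.py 7
```

```text
clock: 12.32
position: [0.5226, 0.0654, 0.196]
ee_rot: [-2.006, -2.417, -0.0]
force: [0.2, -0.2, 0.5]
width: 0.007
shift [-120.1   88.8  -47.1] turn [-0.0002 -0.0006  0.001 ] tip in rack mm [-28.    8.2  18. ] F [ 0.2  -0.19  0.53] t 12.325 w 0.007
```

Run:
```python
from h import *
import cv2
c=cam("side")
im=cv2.imread("pics/s7.png")
f=7;x0,y0=225,170
o=cv2.resize(im[y0:y0+80,x0:x0+105],None,fx=f,fy=f,interpolation=cv2.INTER_CUBIC)
for y,col in((-.038,(0,0,255)),(-.006,(0,255,0))):
  for x in(-.053,-.003):
    p=(proj(c,r2w(RK,[(x,y,.034)]))[0]-[x0,y0]+.5)*f
    cv2.circle(o,tuple(int(a) for a in p),2,col,-1)
cv2.imwrite("pics/s7d.png",o)
```

```text
(no output)
```

View pics/s7d.png

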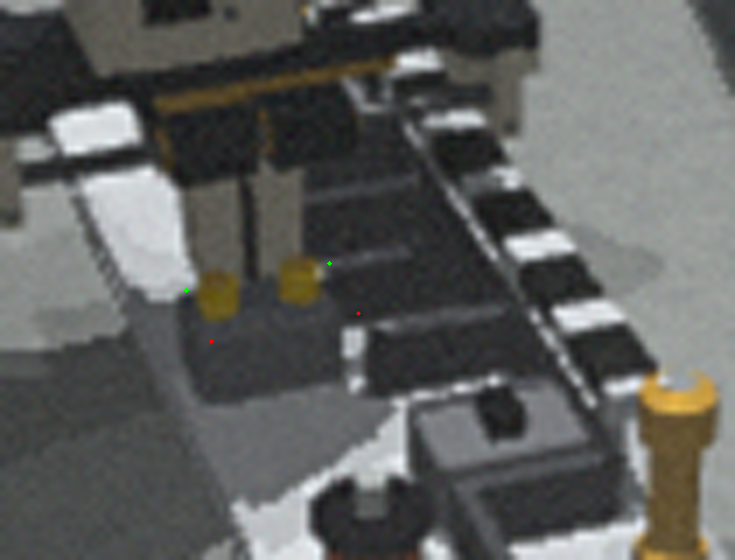

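```bash
python3 -m pendant '[[[-2,0,0,0,0,0,1],[-4,0,0,0,0,0,1],[-4,0,0,0,0,0,1],[-4,0,0,0,0,0,1],[2,0,0,0,0,0,1],[8,0,0,0,0,0,1],[8,0,0,0,0,0,1]]]'
python3 -m pendant '[[[0,0,-50,0,0,0,1],[0,0,-90,0,0,0,1],[-40,0,-120,0,0,0,1],[-90,0,-130,0,0,0,1],[-120,0,-130,0,0,0,1],[-120,0,-130,0,0,0,1],[-120,0,-130,0,0,0,1]]]';python3 look.py 8
```

```text
clock: 13.3
position: [0.5211, 0.0742, 0.1961]
ee_rot: [-2.005, -2.418, -0.001]
force: [0.3, -0.0, 0.5]
width: 0.006
clock: 14.18
position: [0.5431, -0.0441, 0.3259]
ee_rot: [-2.006, -2.417, -0.001]
force: [0.2, 0.5, -1.2]
width: 0.007
shift [-8.9 88.9 82.8] turn [-0.0001 -0.0013  0.0014] tip in rack mm [ -27.9 -103.1  147.9] F [ 0.17  0.53 -1.17] t 14.175 w 0.007
```

View pics/w8.png

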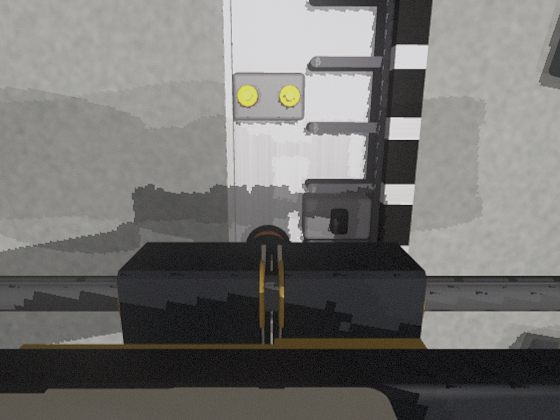

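Run:
```python
import cv2
im=cv2.imread("pics/w8.png")
cv2.imwrite("pics/w8c.png",cv2.resize(im[40:150,220:340],None,fx=5,fy=5,interpolation=cv2.INTER_CUBIC))
```

```text
(no output)
```

View pics/w8c.png

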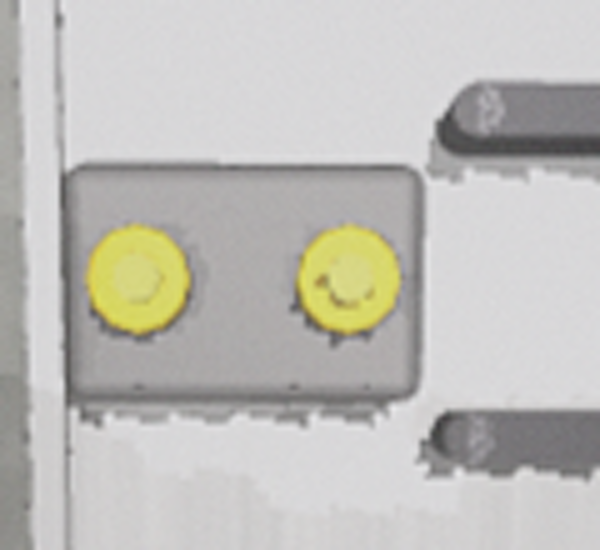

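Run:
```python
from h import *
c=cam("wrist")
f=lambda u,v:(u/5+220,v/5+40)
for p,z in [(f(500,84),.03),(f(500,128),.03),(f(500,411),.03),(f(500,460),.03),(f(150,165),.034),(f(350,165),.034),(f(150,400),.034),(f(350,400),.034),(f(68,280),.034),(f(422,280),.034),(f(139,279),.048),(f(350,279),.048)]:
    print(np.round(p,1),np.round(w2r(RK,ray(c,p,z))*1000,1))
goal(RK,[-.095,-.022,.10])
```

```text
[320.   56.8] [ 6.6  3.2 30. ]
[320.   65.6] [ 6.8 -2.5 30. ]
[320.  122.2] [  8.2 -40.3  30. ]
[320. 132.] [  8.5 -47.1  30. ]
[250.  73.] [-41.   -7.9  34. ]
[290.  73.] [-13.9  -7.8  34. ]
[250. 120.] [-41.3 -38.9  34. ]
[290. 120.] [-13.3 -38.8  34. ]
[233.6  96. ] [-52.5 -22.9  34. ]
[304.4  96. ] [ -3.7 -22.7  34. ]
[247.8  95.8] [-41.9 -23.4  48. ]
[290.   95.8] [-14.3 -23.3  48. ]
shift [ 80.8 -67.   48. ] turn [-0.0001 -0.0013  0.003 ] tip in rack mm [ -27.8 -102.4  147.9] F [-0.61  1.28  0.33] t 14.275 w 0.005
```

```bash
python3 -m pendant '[[[40,-40,0,0,0,0.002,1],[80,-67,0,0,0,0.002,1],[80,-67,30,0,0,0.002,1],[80,-67,70,0,0,0.002,1],[80,-67,105,0,0,0.002,1],[80,-67,125,0,0,0.002,1],[80,-67,129,0,0,0.002,1],[80,-67,129,0,0,0.002,1],[80,-67,129,0,0,0.002,1]]]';python3 -c "
from h import *
goal(RK,[-.072,-.0228,.019])"
```

```text
clock: 15.4
position: [0.4631, 0.0219, 0.1979]
ee_rot: [2.009, 2.415, 0.002]
force: [0.5, 0.4, -0.6]
width: 0.005
shift [ 1.  22.5  0.9] turn [ 0.0016 -0.0005 -0.0008] tip in rack mm [-94.2 -23.7  19.9] F [ 0.52  0.37 -0.65] t 15.4 w 0.005
```

```bash
python3 -m pendant '[[[1,8,1,0,0,0,1],[1,16,1,0,0,0,1],[1,21,1,0,0,0,1],[1,26,1,0,0,0,1],[1,31,1,0,0,0,1],[1,36,1,0,0,0,1],[1,41,1,0,0,0,1]]]';python3 look.py 9
```

```text
clock: 16.27
position: [0.5032, 0.0301, 0.1959]
ee_rot: [-2.009, -2.415, -0.001]
force: [-0.4, 0.0, -1.2]
width: 0.004
shift [-88.7 114.7 -47.1] turn [-0.     -0.0007 -0.0011] tip in rack mm [-53.6 -23.   17.9] F [-0.39  0.01 -1.17] t 16.275 w 0.004
```

View pics/s9c.png

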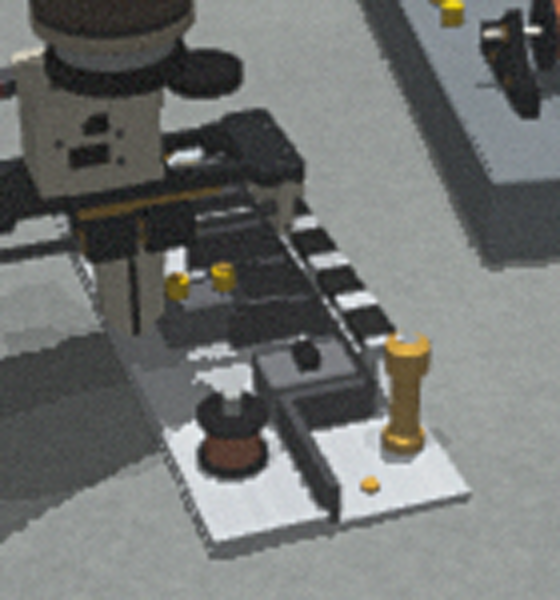

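```bash
python3 -m pendant '[[[0,5,0,0,0,0,1],[0,10,0,0,0,0,1],[0,15,0,0,0,0,1],[0,20,0,0,0,0,1],[0,25,0,0,0,0,1],[0,28,0,0,0,0,1]]]';python3 look.py 10
```

```text
clock: 17.12
position: [0.5308, 0.0353, 0.196]
ee_rot: [-2.009, -2.415, -0.001]
force: [0.3, -1.0, 0.4]
width: 0.002
shift [-88.8  86.6 -47.1] turn [ 0.0002 -0.0008 -0.0011] tip in rack mm [-25.5 -22.9  18. ] F [ 0.31 -0.99  0.4 ] t 17.125 w 0.002
```

View pics/s10c.png

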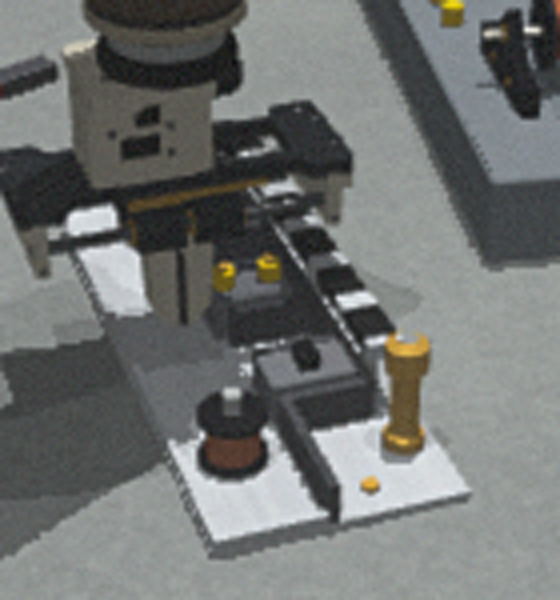

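```bash
python3 -m pendant '[[[0,1.5,0,0,0,0,1],[0,3,0,0,0,0,1],[0,4,0,0,0,0,1],[0,5,0,0,0,0,1],[0,5,0,0,0,0,1]]]';python3 -c "
from h import *
goal(RK,[-.020,-.0228,.018])"
```

```text
clock: 17.85
position: [0.5354, 0.0361, 0.196]
ee_rot: [-2.009, -2.415, -0.001]
force: [-0.4, 0.1, -0.5]
width: 0.003
shift [0.3 0.8 0. ] turn [ 0.0002 -0.0007 -0.0011] tip in rack mm [-20.7 -23.   18. ] F [-0.36  0.1  -0.52] t 17.85 w 0.003
```

```bash
python3 -m pendant '[[[0,1,0,0,0,0,1],[0,1.5,0,0,0,0,1],[0,2,0,0,0,0,1]]]'; python3 -m pendant '[[[0,0.5,0,0,0,0,1],[0,1,0,0,0,0,1]]]'; python3 -m pendant '[[[0,0.5,0,0,0,0,1],[0,1,0,0,0,0,1]]]'
```

```text
clock: 18.23
position: [0.5369, 0.0364, 0.1959]
ee_rot: [-2.009, -2.414, 0.001]
force: [-3.8, -1.3, 3.1]
width: 0.005
clock: 18.48
position: [0.5373, 0.0365, 0.1958]
ee_rot: [-2.008, -2.414, 0.003]
force: [-7.8, -1.2, 7.7]
width: 0.003
clock: 18.73
position: [0.5376, 0.0366, 0.1958]
ee_rot: [-2.007, -2.413, 0.005]
force: [-10.4, -1.1, 10.2]
width: 0.005
```

```bash
python3 -m pendant '[[[0,-3,0,0,0,0,1],[0,-8,0,0,0,0,1],[0,-16,0,0,0,0,1],[0,-16,-30,0,0,0,1],[0,-16,-80,0,0,0,1],[-40,-10,-125,0,0,0,1],[-80,0,-125,0,0,0,1],[-80,0,-125,0,0,0,1],[-80,0,-125,0,0,0,1]]]';python3 look.py 11
python3 - <<'E'
import cv2
im=cv2.imread("pics/w11.png")
cv2.imwrite("pics/w11c.png",cv2.resize(im[30:180,220:400],None,fx=4,fy=4,interpolation=cv2.INTER_CUBIC))
E
```

```text
clock: 19.85
position: [0.5533, -0.0416, 0.3206]
ee_rot: [-2.008, -2.414, -0.001]
force: [0.3, 0.2, -1.7]
width: 0.001
shift [-9.3 78.5 77.5] turn [-0.0006 -0.0012 -0.0011] tip in rack mm [ -17.5 -102.5  142.6] F [ 0.32  0.18 -1.7 ] t 19.85 w 0.001
```

View pics/w11c.png

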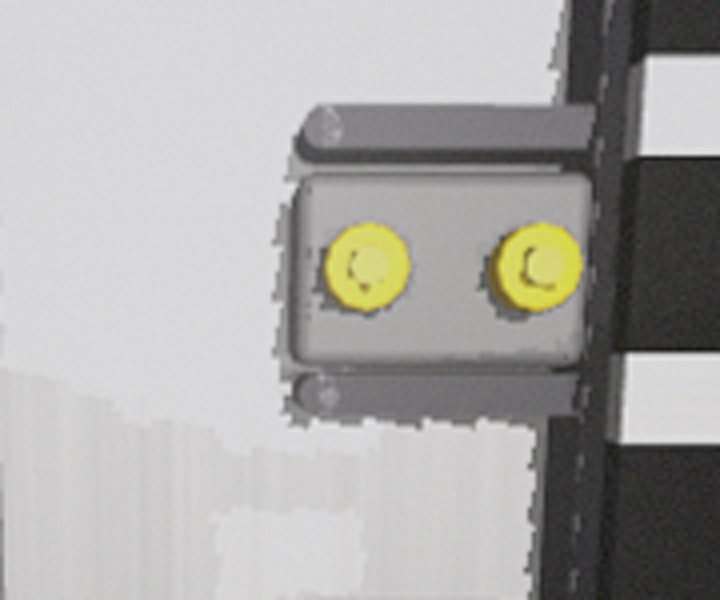

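View pics/s11c.png

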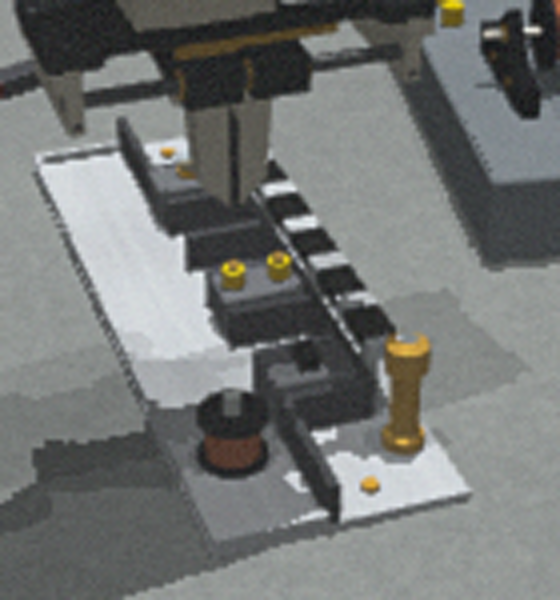

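Run:
```python
from h import *
c=cam("wrist")
f=lambda u,v:(u/4+220,v/4+30)
for p,z in [(f(293,230),.034),(f(293,330),.034),(f(592,230),.034),(f(588,330),.034),(f(371,265),.048),(f(544,265),.048),(f(450,173),.034),(f(450,365),.034),(f(594,130),.032),(f(644,160),.052),(f(304,128),.030),(f(297,395),.030)]:
    print(np.round(w2r(RK,ray(c,p,z))*1000,1))
```

```text
[ -1.2 -16.7  34. ]
[ -1. -33.  34.]
[ 49.  -16.6  34. ]
[ 49.4 -32.9  34. ]
[ 10.6 -23.   48. ]
[ 38.3 -23.   48. ]
[24.8 -7.6 34. ]
[ 26.1 -38.8  34. ]
[48.8 -0.6 32. ]
[52.  -7.6 52. ]
[ 0.6 -0.1 30. ]
[  0.1 -44.   30. ]
```

```bash
python3 -m pendant '[[[0,-60,-60,0,0,0,1],[0,-120,-80,0,0,0,1],[0,-150,-80,0,0,0,1],[0,-150,-80,0,0,0,1],[0,-150,-80,0,0,0,1]]]'
python3 - <<'E'
from h import *
import cv2
im=get_image("top")[:,:,::-1]
cv2.imwrite("pics/top12.png",cv2.resize(im[165:300,120:470],None,fx=2.2,fy=2.2,interpolation=cv2.INTER_CUBIC))
E
```

```text
clock: 20.58
position: [0.4064, -0.0687, 0.4011]
ee_rot: [2.008, 2.416, 0.001]
force: [0.4, -0.1, 0.7]
width: 0.009
```

View pics/top12.png

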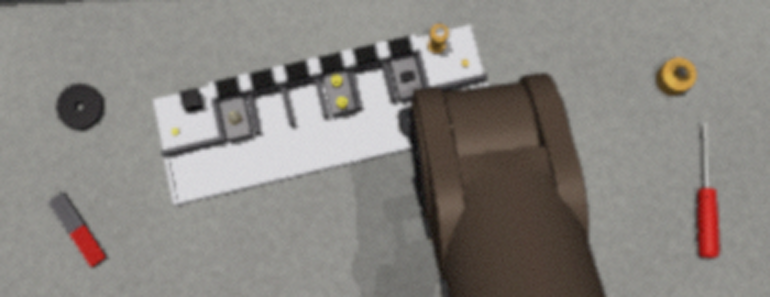

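The picture shows the module with the two yellow knobs seated in the third gap from the post. The parked modules, magnet, pulley, screwdriver and weight are all in place, and the arm is clear of everything.

```bash
python3 -c "
from cell import arm
print(arm.sign_off())"
```

```text
the job is handed in; nothing more can be done
None
```

The module with the two yellow knobs is pushed fully home in the third gap from the brass post, and the job is handed in. It took about 21 s of the 64 s.

- **Counting:** the post stands at the right (-y) end, so the first three gaps are at pads 6, 5 and 4. With the closed fingertips I pressed the rail down about 4 to 6 mm at pad 6. I then ran over pads 5 and 4, with 4 to 5.5 N measured at the stops, and lifted off at y = -23 mm on pad 4, short of pad 3.
- **Sliding:** I pushed the module along the lane to y ≈ -23 mm, about 1 mm off the gap's centre line. I then pushed it straight in until the force against the back stop rose to about 10 N sideways. There were also about 10 N upward on the fingertips, which I put down to their taper.
- **Last checks:** the wrist camera puts the module's front face about 1 mm out of the gap, its back face at 49 mm and its knobs in line, so it is square and home. The bystanders look unmoved. In the last top view the arm hid the bobbin, but the side view just before showed it in place.
- **Disagreement:** the first overhead estimate of the rack's position was about 5 mm off in x and 3 mm in y from the wrist-camera one. I used the wrist-camera value, and the contact with the rail and the back stop agreed with it to 1 to 2 mm.

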